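# Close the battery box and lock its cam

### The arm

A 6-joint arm with a two-finger parallel gripper is mounted at the origin on a cart in front of the work surface, level with it; the furniture and walls round the work are solid. World frame = base frame: x ahead of the robot, y to its left, z up, the work surface at z = 0. Lengths are in mm, angles in rad, forces in N, time in s.
With the tool pointing down it reaches from about 275 to 750 mm from the base axis. Payload 10.2 kg.
Tool frame: the origin (TCP) lies on the centre line of the jaws, within the pads' length; the fingertips stand 19 mm ahead of it and the grasp point (between the pads) is the TCP; z points along the fingers, y is the line along which they close (so a half turn about z gives the same grasp; the last joint's range is limited). The gripper opens to 85 mm and grips with 20 to 120 N. Pads are 22 mm wide; open, the fingers measure 114 mm over their backs; the gripper's body (76 mm by 85 mm) begins 54 mm behind the grasp point. The pads swing forward as they close: fully open they stand 13 mm farther back than shut.
Start: joints at [-1.535, 0.313, 1.498, -0, 1.331, -0.223], TCP at [134.345, -507.526, 250.294] pointing down, gripper open.
Joint ranges: [-2.94, 2.94], [-0.97, 2.17], [0.19, 2.56], [-1.23, 4.37], [0.02, 3.11], [-2.88, 2.88]. Speed limits (rad/s): [2.39, 2.39, 3.01, 3.14, 3.14, 3.14].

### API

Orientations are given as a unit quaternion [w, x, y, z].
In Python, from rig import sense, capture, finish_job, regions_of, mark_of gives the robot as it stands.
- The arm moves only by the tool jog_arm, never from a script. Its argument "series" is text: rows parted by semicolons, each of 7 numbers parted by spaces: the shift along the tool's x, y, z in units of 0.4 m (1.0 is 0.4 m), then the turn, a rotation vector about the tool's x, y, z in units of pi/2 rad (1.0 is pi/2 rad), then the opening, from -1 (shut) to 1 (fully open). A call has 1 to 20 rows; each row is the pose to reach, as a shift and turn from the pose commanded when the call began, along the tool's axes at that moment; what a row does not reach only later rows make up. A row lasts 1/8 s, in which the tool goes at most 62.5 mm and 10.7 degrees, less where a joint would pass 70% of its speed; a pose out of reach is approached as far as the arm can. A call with a number of a shift or a turn outside -1 to 1 is refused whole. A call with a gripper value outside its range is refused whole. The fingers move at their own pace and stop on an object; "grip_force" is the grip in N (left out, the last holds). Time passes only in rows, so rows that repeat a pose let the fingers close. It gives the time, the measured TCP pose, the force, the opening and the grip force at its end, in the units of the state.
- sense(): the state, without advancing time (a new reading comes with each control period).
- capture(name): name is "scene" or "top"; returns a dict with "img" (420x560x3 uint8, red, green, blue), "intrinsics" (3x3 intrinsics, pixels), "R" (3x3) and "t" (3): a world point X has camera coordinates R X + t. Camera axes: x right, y down, z forward; pixel columns grow to the right and rows downward; lengths in mm; the calibration is good to about 2 mm. A picture is of the moment at which its call begins. There is no depth.
- finish_job(): hands the job in; it is judged then, once.
Trained networks look in a picture, given as the dict that the camera call returned (one of the last four; its "shot" number tells which), for a name from the list of things; names that differ only in an ending like _2 or _b are one class to them, and where a whole thing is asked for, a point or a joint stands for the part that bears it (a point fixed in the world has none). Each returns a list of dicts, best first, with "confidence" (0 to 1); they miss things now and then, are a little off and sometimes report something else, mostly with a low value. They report only what shows in the picture. A call takes as long as a camera call.
- regions_of(label, picture): "region" (420x560 bool, what is visible of it) and "point" ([row, column] in pixels, amid what is visible of it).
- mark_of(label, picture): "point" ([row, column] in pixels: a listed point, or the origin of a listed thing).
The state is a dict: "time_s": time; "joints": joint angles; "dq": joint speeds; "tau": joint torques, N m; "eef_pos": TCP position; "ee_rot": TCP orientation; "force": force on the tool from outside, world axes, zero at the start; "wrist_torque": the same for the moment, N m; "grip_width": opening from 0.0 (shut) to 1.0 (fully open); "grip_force": force on a finger pad.
Only numpy, scipy, OpenCV 4.12 (cv2) and the standard library are available. Lean on these libraries where they do the work, as an engineer would, in place of code of your own. Each camera call takes 0.05 s, during which the arm holds its last target. There are 200 camera calls.

### The job

The battery box has been loaded: close its lid fully. Then take the flat-bladed key from its stand, put the blade in the slot of the cam lock on the lid and turn it clockwise (seen from above) the whole quarter turn to its stop. Finally put the key back in its stand, blade down and fully home, and let go.

Things in the scene. Friction and masses are not known exactly. Their poses are not given: they have to be found in the camera images.
- box: The grey metal battery box, fixed to the table: 120 (x) x 140 (y) x 56 mm high, walls 5 mm, open-topped, two round cells inside; a low screwed ear on each side. Origin: centre of its underside; its front looks along its -x, roughly to the robot.
- lid_hinge (a point): The lid's hinge axis, at the middle of the far (+x) top rim of the box, 56 mm above the table; the axis runs along the box's y.
- lid_edge (a point): On the lid's top face, middle of its free (front) edge, 120 mm from the hinge; moves with the lid. x points from there to the hinge, z out of the lid's top. The lid is a grey plate 144 mm wide (y), 8 mm thick, lying on the rim when shut (top at z = 64 mm); a 10 mm lip projects beyond the free edge.
- lid (a joint): Opening angle of the lid in rad: 0 shut, grows as the free edge rises (starts 0.45 to 1.0, stop at 1.3). The stiff hinge keeps the lid where it is left; about 3 N at the free edge push it shut.
- cam_slot (a point): Centre of the slot's mouth on the cam lock: a round steel barrel, diameter 44 mm, 14 mm proud of the lid's top, on its middle line, 80 mm from the hinge (mouth at z = 78 mm when shut). x along the slot, z out of the lid. Slot 34 mm long, 7 wide (bevelled to 13 at the mouth), 12 deep; turns with the barrel. The key's blade has about 0.13 rad of play each way in it.
- cam (a joint): Turn of the cam lock in rad: 0 unlocked (slot points from front to hinge; starts between 0 and 0.25), grows clockwise seen from above, stop at 1.571 = locked (slot lies across the lid). Friction 0.06 N m; stays where it is left. With the lid shut, its tongue passes under a ledge inside the front wall beyond about 0.8 rad and holds the lid; a lid left ajar blocks it.
- key: The key, loose, about 100 g, upright in its stand, blade down. Origin: centre of the blade's lower end; z up to the handle. Steel blade 24 (x) x 4 (y) mm, 30 long; black collar 46 (x) x 26 (y), z 30 to 38 mm; flat black handle 36 (x) x 18 (y), z 38 to 90 mm. Both ends of x are alike.
- stand: The key's stand, fixed: grey block 66 (x) x 50 (y) x 40 mm high on a foot 80 x 60 x 4 mm. In its top a well 34 (x) x 14 (y), 34 mm deep, bevelled 3 mm. The key stands in it with its x along the stand's x (either way round), collar on the top, blade end 10 mm above the table. Origin: centre of the underside. Stands at the right front or left behind.

How it is judged (in metres and radians):
On the way, in this order (a step that is already met when the one before it is completed fails the run):
1. the lid is shut, with the cam still unlocked (value of joint lid below 0.05 rad and value of joint cam below 0.6 rad), for 0.2 s.
2. the cam stands at its stop with the key's blade in its slot (value of joint lid below 0.05 rad and value of joint cam above 1.36 rad and horizontal distance between key and cam_slot below 0.01 m and z of key in the frame of cam_slot below -0.004 m), for 0.1 s.
At the end, for the whole second after the job is handed in: The lid is shut (within 0.05 rad), the cam is turned to its stop (beyond 1.36 of 1.571 rad, about 12 degrees short at most), and the key stands at rest and upright in its stand: its origin within 12 mm of the stand's axis and less than 14 mm above the stand's underside, tilted less than 0.12 rad (value of joint lid below 0.05 rad and value of joint cam above 1.36 rad and horizontal distance between key and stand below 0.012 m and z of key in the frame of stand below 0.014 m and angle between key's own z axis and vertical below 0.12 rad and linear speed of key below 0.02 m/s); the robot touches nothing.
It also fails if it takes over 58 s, if anything falls off the work surface, if the arm or the gripper's body presses on something with over 40 N, if the wrist force passes 120 N, or if a joint passes its speed limit or range.

## Working session

There is one attempt and no reset: what is moved stays moved. The work goes in short steps, Python scripts to look and compute and a tool call to move; the robot and the scene stay as the last step left them, time stands still between calls to the robot, and variables do not carry over. Pictures are saved under pics/ and viewed, at most 10 in all, crops included, and the job is handed in when it is done.

Besides the shell and the picture viewer there is one more tool, called after ">>>" in YAML: its name, and indented under it one key for each argument. jog_arm: Moves the arm, as the interface text tells. Shifts and turns lie within -1 to 1; 1 stands for 0.4 m of shift or pi/2 rad of turn. Its arguments: {"type":"object","properties":{"series":{"type":"string"},"grip_force":{"type":"number"}},"required":["series"]}

```bash
mkdir -p pics; ls
cat > h.py <<'E'
import numpy as np, cv2
from rig import *
from scipy.spatial.transform import Rotation as Rn
def P(c): return np.array(c["intrinsics"])@np.c_[np.array(c["R"]),np.array(c["t"]).reshape(3)]
def tri(a,pa,b,pb):
    X=cv2.triangulatePoints(P(a),P(b),np.array(pa[::-1],float).reshape(2,1),np.array(pb[::-1],float).reshape(2,1)); return (X[:3]/X[3]).ravel()
def proj(c,X):
    u=P(c)@np.append(X,1); return (u[:2]/u[2])[::-1]
def atz(c,p,z):
    R=np.array(c["R"]);t=np.array(c["t"]).reshape(3);o=-R.T@t
    d=R.T@np.linalg.inv(c["intrinsics"])@np.array([p[1],p[0],1.]); return o+d*(z-o[2])/d[2]
def pose():
    s=sense(); q=np.array(s["ee_rot"]); return np.array(s["eef_pos"]),Rn.from_quat(q[[1,2,3,0]])
E
python3 - <<'E'
from h import *
a=capture("scene");b=capture("top")
cv2.imwrite("pics/s1.png",a["img"][:,:,::-1]);cv2.imwrite("pics/t1.png",b["img"][:,:,::-1])
np.set_printoptions(precision=1,suppress=True)
for n in ["box","lid_hinge","lid_edge","cam_slot","key","stand"]:
    m=mark_of(n,a);k=mark_of(n,b)
    for z in m[:2]: print(n,'S',np.array(z["point"]),round(z["confidence"],2))
    for z in k[:2]: print(n,'T',np.array(z["point"]),round(z["confidence"],2))
    if m and k: print(tri(a,m[0]["point"],b,k[0]["point"]))
print(sense())
for c in(a,b): print(-np.array(c["R"]).T@np.array(c["t"]).reshape(3))
E
```

```text
pics
box S [225.2 274.2] 0.85
box T [201.6 272.2] 0.57
[595.7 -32.3  -3.7]
lid_hinge S [198.8 263.7] 0.64
lid_edge S [190.6 278.9] 0.89
lid_edge T [214.5 272. ] 0.88
[550.9 -30.6 119. ]
cam_slot S [184.1 271.5] 0.55
cam_slot T [195. 271.] 0.55
[598.6 -30.3 116.5]
key S [225.6 399.7] 0.76
key T [260.2 374.6] 0.46
[ 434.9 -317.2   -1.2]
stand S [226.2 398.6] 0.58
stand T [260.1 372.6] 0.85
[ 434.6 -312.6   -1.6]
{'time_s': 0.7, 'joints': array([-1.5,  0.3,  1.5,  0. ,  1.3, -0.2]), 'dq': array([0., 0., 0., 0., 0., 0.]), 'tau': array([ -0. , -41.2, -26. ,  -0. ,   0. ,  -0. ]), 'eef_pos': array([ 134.3, -507.5,  250.3]), 'ee_rot': array([-0. ,  1. ,  0.1,  0. ]), 'force': array([-0.3, -0.2,  0.8]), 'wrist_torque': array([ 0.1, -0. , -0. ]), 'grip_force': 0.0, 'grip_width': 1.0025080251688852}
[-348.5  394.9  619.6]
[ 468.   -43.5 1119. ]
```

View pics/s1.png

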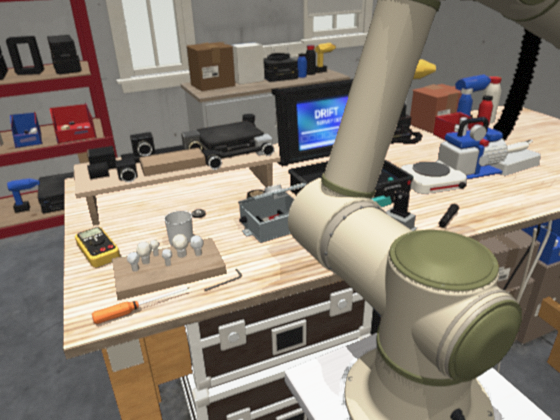

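View pics/t1.png

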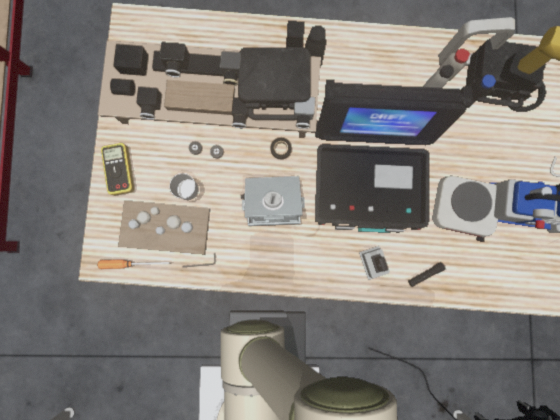

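```bash
cat >> h.py <<'E'
def plan(pos,yaw,start=None):
    """shift/turn units for tool-down target; yaw = world angle of tool x"""
    p,R=pose() if start is None else start
    T=Rn.from_matrix(np.c_[[np.cos(yaw),np.sin(yaw),0],[np.sin(yaw),-np.cos(yaw),0],[0,0,-1]])
    s=R.inv().apply(np.array(pos)-p)/400; r=(R.inv()*T).as_rotvec()/(np.pi/2)
    print(pos,"shift",s.round(4),"turn",r.round(4),"rows>=",round(np.linalg.norm(s)*400/62.5,1))
E
python3 - <<'E'
from h import *
p,R=pose(); print(p,R.as_matrix().round(3))
plan([340,-250,240],0);plan([551,10,220],0)
E
```

```text
[ 134.34986048 -507.52260734  250.29374349] [[ 0.967  0.256  0.   ]
 [ 0.256 -0.967  0.   ]
 [ 0.    -0.    -1.   ]]
[340, -250, 240] shift [ 0.6618 -0.4908  0.0258] turn [-0.     -0.      0.1647] rows>= 5.3
[551, 10, 220] shift [ 1.338  -0.9842  0.0758] turn [-0.     -0.      0.1647] rows>= 10.6
```

>>> jog_arm:
  series: "0.6618 -0.4908 0.0258 0 0 0.1647 -1; 0.6618 -0.4908 0.0258 0 0 0.1647 -1; 0.6618 -0.4908 0.0258 0 0 0.1647 -1; 0.6618 -0.4908 0.0258 0 0 0.1647 -1; 0.6618 -0.4908 0.0258 0 0 0.1647 -1; 0.6618 -0.4908 0.0258 0 0 0.1647 -1; 0.6618 -0.4908 0.0258 0 0 0.1647 -1; 0.6618 -0.4908 0.0258 0 0 0.1647 -1"
  grip_force: 30

```text
time_s: 1.7
eef_pos: [339.6, -250.7, 240.0]
ee_rot: [0.0, 1.0, -0.0, -0.0]
force: [0.0, -0.4, 0.6]
grip_width: -0.004
grip_force: 0.0
```

>>> jog_arm:
  series: "0.528 -0.65 0.05 0 0 0 -1; 0.528 -0.65 0.05 0 0 0 -1; 0.528 -0.65 0.05 0 0 0 -1; 0.528 -0.65 0.05 0 0 0 -1; 0.528 -0.65 0.05 0 0 0 -1; 0.528 -0.65 0.05 0 0 0 -1; 0.528 -0.65 0.05 0 0 0 -1; 0.528 -0.65 0.05 0 0 0 -1"

```text
time_s: 2.7
eef_pos: [550.8, 8.5, 219.9]
ee_rot: [0.0, 1.0, -0.001, -0.0]
force: [0.7, 0.4, 0.2]
grip_width: -0.0
grip_force: 0.0
```

```bash
cat > look.py <<'E'
from h import *
import sys
np.set_printoptions(precision=1,suppress=True)
def look(tag,names,save=True):
    a=capture("scene");b=capture("top")
    cv2.imwrite(f"pics/s{tag}.png",a["img"][:,:,::-1]);cv2.imwrite(f"pics/t{tag}.png",b["img"][:,:,::-1])
    for n in names:
        m=mark_of(n,a);k=mark_of(n,b)
        for z in m[:2]: print(n,'S',np.array(z["point"]),round(z["confidence"],2))
        for z in k[:2]: print(n,'T',np.array(z["point"]),round(z["confidence"],2))
        if m and k:
            X=tri(a,m[0]["point"],b,k[0]["point"]); print("  ",X, "reproj",proj(a,X)-m[0]["point"],proj(b,X)-k[0]["point"])
    return a,b
E
python3 - <<'E'
from look import *
a,b=look(2,["box","lid_hinge","lid_edge","cam_slot","key","stand"])
r=regions_of("stand",b)[0]["region"]|regions_of("key",b)[0]["region"]
print(cv2.minAreaRect(np.argwhere(r)[:,::-1].astype(np.float32)))
r=regions_of("key",b)[0]["region"];print(cv2.minAreaRect(np.argwhere(r)[:,::-1].astype(np.float32)))
c=cv2.resize(b["img"][235:290,345:400],None,fx=10,fy=10,interpolation=cv2.INTER_CUBIC);cv2.imwrite("pics/tc2.png",c[:,:,::-1])
E
```

```text
box S [223.9 274.5] 0.69
box S [189.5 279.2] 0.65
lid_edge S [187.8 278.3] 0.64
key S [223.  402.8] 0.57
key T [263.6 376. ] 0.69
   [ 425.9 -318.1   11.1] reproj [ 0.2 -1.7] [1.1 1.7]
stand T [261.4 374.7] 0.78Traceback (most recent call last):
  File "<stdin>", line 3, in <module>
IndexError: list index out of range
```

>>> jog_arm:
  series: "0 0 0.1 0 0 0 -1; 0 0 0.16 0 0 0 -1; 0 0 0.2 0 0 0 -1; 0 0 0.23 0 0 0 -1; 0 0 0.26 0 0 0 -1; 0 0 0.29 0 0 0 -1; 0 0 0.31 0 0 0 -1; 0 0 0.325 0 0 0 -1; 0 0 0.325 0 0 0 -1"

```text
time_s: 4.62
eef_pos: [551.1, 10.0, 89.6]
ee_rot: [-0.0, 1.0, 0.0, -0.0]
force: [1.5, -0.2, -0.1]
grip_width: 0.001
grip_force: 0.0
```

>>> jog_arm:
  series: "0 0 0.01 0 0 0 -1; 0 0 0.015 0 0 0 -1; 0 0 0.018 0 0 0 -1; 0 0 0.018 0 0 0 -1"

```text
time_s: 5.12
eef_pos: [551.2, 10.0, 83.0]
ee_rot: [0.0, 1.0, 0.0, 0.0]
force: [-2.0, 0.1, 3.0]
grip_width: -0.0
grip_force: 1.8
```

>>> jog_arm:
  series: "0 0 0.005 0 0 0 -1; 0 0 0.01 0 0 0 -1; 0 0 0.01 0 0 0 -1"

```text
time_s: 5.5
eef_pos: [551.3, 10.0, 82.6]
ee_rot: [0.0, 1.0, 0.0, 0.001]
force: [-17.8, 0.2, 38.9]
grip_width: 0.003
grip_force: 19.7
```

>>> jog_arm:
  series: "0 0 -0.05 0 0 0 -1; 0 0 -0.2 0 0 0 -1; 0 0 -0.35 0 0 0 0; -0.3 0 -0.5 0 0 0 1; -0.4 0 -0.5 0 0 0 1; -0.4 0 -0.5 0 0 0 1; -0.4 0 -0.5 0 0 0 1"

```text
time_s: 6.38
eef_pos: [389.8, 10.2, 280.1]
ee_rot: [0.0, 1.0, -0.0, 0.002]
force: [0.0, -0.6, 0.9]
grip_width: 0.999
grip_force: 0.0
```

Run:
```python
from look import *
a,b=look(3,["box","lid_edge","cam_slot","key","stand"])
for c,n in((a,'S'),(b,'T')):
  for l in("stand","key"):
    for q in regions_of(l,c)[:1]:
      r=q["region"]; print(n,l,q["confidence"],r.sum(),cv2.minAreaRect(np.argwhere(r)[:,::-1].astype(np.float32)))
h=cv2.resize(a["img"][180:250,380:430],None,fx=8,fy=8,interpolation=cv2.INTER_CUBIC)
k=cv2.resize(b["img"][235:290,345:395],None,fx=8,fy=8,interpolation=cv2.INTER_CUBIC)
k=np.vstack([k,np.zeros((120,400,3),np.uint8)])
cv2.imwrite("pics/c3.png",np.hstack([h,k])[:,:,::-1])
```

```text
box T [202.1 273.5] 0.71
lid_edge S [215.  282.9] 0.6
lid_edge T [226.8 274.9] 0.59
   [525.9 -32.8  62.3] reproj [0.  1.5] [-0.8 -1.6]
cam_slot T [206.7 272.8] 0.76
key S [225.2 399.7] 0.95
key T [257.5 375.2] 0.64
key T [208.7 271.8] 0.54
   [ 441.3 -321.3   -4.8] reproj [ 0.3 -2.1] [1.4 2.1]
stand S [225.2 399.5] 0.69
stand T [263.8 373.5] 0.59
   [ 426.3 -310.5    6.7] reproj [ 0.1 -1. ] [0.7 1. ]
S stand 0.57 577 ((398.4461975097656, 223.71139526367188), (36.33781433105469, 22.118671417236328), 9.090276718139648)
S key 0.73 401 ((401.98077392578125, 205.0961456298828), (19.219379425048828, 26.47567367553711), 11.309932708740234)
T stand 0.67 406 ((374.25, 262.25), (29.09295082092285, 22.452171325683594), 71.56504821777344)
T key 0.67 226 ((379.70001220703125, 262.5999755859375), (18.65743637084961, 12.965337753295898), 71.56504821777344)
```

View pics/c3.png

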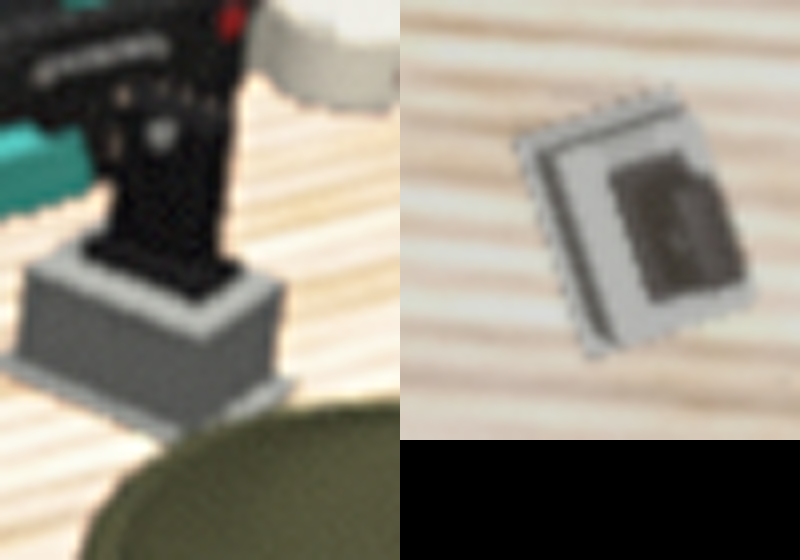

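```bash
cat > fit.py <<'E'
from h import *
from scipy.optimize import minimize
SS=4
def box8(sx,sy,z0,z1,c=(0,0)): return np.array([[c[0]+i*sx/2,c[1]+j*sy/2,z] for i in(-1,1) for j in(-1,1) for z in(z0,z1)])
def sil(c,parts,x,y,yaw,off):
    m=np.zeros((420*SS,560*SS),np.uint8);R=np.array([[np.cos(yaw),-np.sin(yaw),0],[np.sin(yaw),np.cos(yaw),0],[0,0,1]])
    for p in parts:
        W=p@R.T+[x,y,0]; u=(P(c)@np.c_[W,np.ones(len(W))].T).T; u=u[:,:2]/u[:,2:]+off
        cv2.fillConvexPoly(m,cv2.convexHull(((u+.5)*SS).round().astype(np.int32)),1)
    return cv2.resize(m.astype(np.float32),(560,420),interpolation=cv2.INTER_AREA)
def fit(views,parts,x0):
    def cost(v):
        s=0
        for c,mask,valid in views:
            m=sil(c,parts,v[0],v[1],v[2]/50,(0,0))*valid; k=mask*valid
            s+=1-np.minimum(m,k).sum()/np.maximum(m,k).sum()
        return s
    best=None
    for dy in(-8,0,8):
        r=minimize(cost,[x0[0],x0[1],x0[2]*50+dy],method="Nelder-Mead",options=dict(initial_simplex=np.array([[x0[0],x0[1],x0[2]*50+dy]])+np.array([[0,0,0],[8,0,0],[0,8,0],[0,0,6]])))
        if best is None or r.fun<best.fun: best=r
    return best.x/[1,1,50],best.fun
STAND=[box8(80,60,0,4),box8(66,50,4,40)]
KEY=[box8(46,26,40,48),box8(36,18,48,100)]
E
python3 - <<'E'
from fit import *
a=capture("scene");b=capture("top")
rg=lambda l,c:(regions_of(l,c) or [dict(region=np.zeros((420,560),bool))])[0]["region"].astype(np.float32)
V=[];
for c in(a,b):
    s,k=rg("stand",c),rg("key",c); u=np.maximum(s,k); print(s.sum(),k.sum()); V.append((c,u,1.,k))
# scene: ignore arm-occluded rows below mask's lowest
va=np.ones((420,560),np.float32); va[232:]=0
print("top",fit([(b,V[1][1],1.)],STAND+KEY,(430,-315,.32)))
print("both",fit([(a,V[0][1],va),(b,V[1][1],1.)],STAND+KEY,(430,-315,.32)))
print("scene",fit([(a,V[0][1],va)],STAND+KEY,(430,-315,.32)))
print("key top",fit([(b,V[1][3],1.)],KEY,(430,-315,.32)))
x,_=fit([(a,V[0][1],va),(b,V[1][1],1.)],STAND+KEY,(430,-315,.32))
out=[]
for c,(r,q) in((a,(180,380)),(b,(235,345))):
    im=c["img"].copy();big=cv2.resize(im[r:r+60,q:q+50],None,fx=8,fy=8,interpolation=cv2.INTER_CUBIC)
    for pts in(STAND+KEY):
        m=sil(c,[pts],*x,(0,0));mb=(cv2.resize(m[r:r+60,q:q+50],None,fx=8,fy=8)>.5).astype(np.uint8)
        cv2.drawContours(big,cv2.findContours(mb,0,1)[0],-1,(255,0,0),1)
    out.append(big)
cv2.imwrite("pics/f4.png",np.hstack(out)[:,:,::-1])
print(sense()["joints"])
E
```

```text
575.0 367.0
457.0 203.0
top (array([ 4.33244385e+02, -3.08363350e+02,  3.19343631e-01]), np.float64(0.07026010751724243))
both (array([ 4.31642232e+02, -3.09174241e+02,  2.99116410e-01]), np.float64(0.22856462001800537))
scene (array([ 4.21247128e+02, -3.03743970e+02, -4.21193743e-02]), np.float64(0.08585190773010254))
key top (array([ 4.33240481e+02, -3.10908218e+02,  4.07721097e-01]), np.float64(0.17084401845932007))
[-2.76198917e-01 -1.29767081e-02  1.80447796e+00 -1.63157844e-05
  1.35006770e+00  1.29451897e+00]
```

View pics/f4.png

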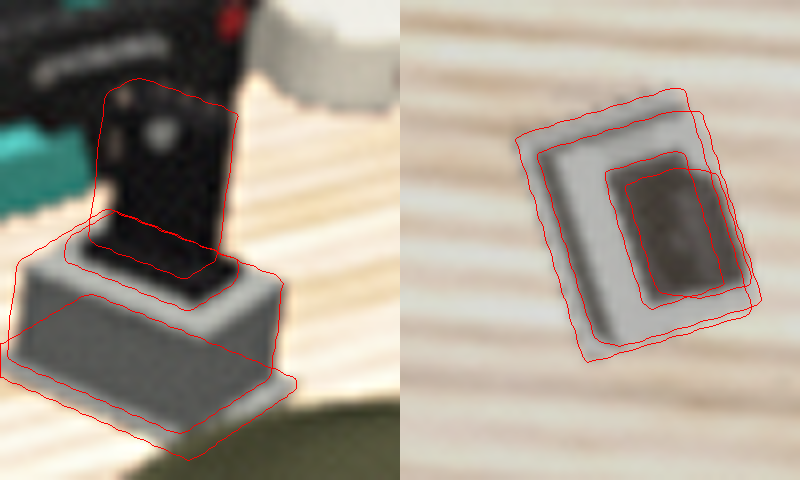

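>>> jog_arm:
  series: "0.107 0.796 0.05 0 0 -1 1; 0.107 0.796 0.05 0 0 -1 1; 0.107 0.796 0.05 0 0 -1 1; 0.107 0.796 0.05 0 0 -1 1; 0.107 0.796 0.05 0 0 -1 1; 0.107 0.796 0.05 0 0 -1 1; 0.107 0.796 0.05 0 0 -1 1; 0.107 0.796 0.05 0 0 -1 1; 0.107 0.796 0.05 0 0 -1 1"

```text
time_s: 8.6
eef_pos: [434.0, -308.5, 258.6]
ee_rot: [-0.0, 0.705, 0.709, 0.0]
force: [-0.6, -0.8, -0.1]
grip_width: 1.0
grip_force: 0.0
```

>>> jog_arm:
  series: "0 0 0 0 0 -1 1; 0 0 0 0 0 -1 1; 0 0 0 0 0 -1 1; 0 0 0 0 0 -1 1; 0 0 0 0 0 -1 1; 0 0 0 0 0 -1 1; 0 0 0 0 0 -1 1; 0 0 0 0 0 -1 1; 0 0 0 0 0 -1 1"

```text
time_s: 9.72
eef_pos: [434.0, -308.4, 258.7]
ee_rot: [-0.0, -0.002, 1.0, 0.0]
force: [0.1, 0.1, -0.3]
grip_width: 1.003
grip_force: 0.0
```

Run:
```python
from look import *
a,b=look(5,["box","lid_hinge","lid_edge","cam_slot"])
for c,n in((a,'S'),(b,'T')):
    for q in regions_of("cam_slot",c)[:2]:
      r=q["region"]; print(n,q["confidence"],r.sum(),cv2.minAreaRect(np.argwhere(r)[:,::-1].astype(np.float32)))
h=cv2.resize(a["img"][170:245,225:325],None,fx=4,fy=4,interpolation=cv2.INTER_CUBIC)
k=cv2.resize(b["img"][180:230,240:305],None,fx=6,fy=6,interpolation=cv2.INTER_CUBIC)
cv2.imwrite("pics/c5.png",np.hstack([h,k])[:,:,::-1])
print(pose()[0],pose()[1].as_matrix()); print(sense()["joints"])
plan([432.5,-308.6,78],.32+np.pi)
```

```text
box T [204.5 271. ] 0.83
lid_hinge S [197.8 262.2] 0.75
lid_hinge T [175.9 274.1] 0.9
   [661.4 -33.1  47.6] reproj [-0. -0.] [0. 0.]
lid_edge S [226.9 397.2] 0.26
lid_edge T [225.3 274. ] 0.82
lid_edge T [207.2 271.7] 0.17
   [ 495.4 -195.7   24.5] reproj [ -8.8 -50.9] [13.3 59.5]
cam_slot S [199.8 263.1] 0.44
cam_slot T [207.  272.2] 0.49
cam_slot T [203.6 273.6] 0.27
   [581.3 -15.   83.2] reproj [0.1 5. ] [-3.  -5.6]
S 0.44 79 ((244.0, 206.0), (10.0, 10.0), 0.0)
S 0.26 601 ((398.8824157714844, 222.97061157226562), (36.1378059387207, 22.79834747314453), 14.03624439239502)
T 0.79 235 ((272.5, 208.0), (16.0, 17.0), 90.0)
[ 434.  -308.4  258.8] [[-1.  0.  0.]
 [ 0.  1.  0.]
 [-0.  0. -1.]]
[-0.8  0.3  1.5  0.   1.4 -2.4]
[432.5, -308.6, 78] shift [ 0.  -0.   0.5] turn [ 0.   0.  -0.2] rows>= 2.9
```

View pics/c5.png

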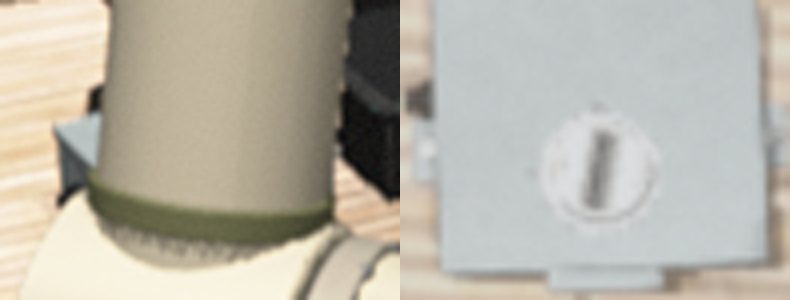

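Run:
```python
from fit import *
b=capture("top");im=b["img"]
r0,c0=192,257
g=cv2.cvtColor(im,cv2.COLOR_RGB2GRAY)[r0:224,c0:290].astype(float)
np.set_printoptions(linewidth=250,precision=2,suppress=True)
print(g[6:28,6:26].astype(int))
Y,X=np.mgrid[0:g.shape[0],0:g.shape[1]]
m=(np.hypot(Y-15.8,X-16)<7)
w=np.clip(195-g,0,None)*m
cy,cx=(w*Y).sum()/w.sum(),(w*X).sum()/w.sum();C=np.cov(np.stack([Y[m],X[m]]),aweights=w[m])
ev,U=np.linalg.eigh(C);d=U[:,1];print(cy+r0,cx+c0,ev,d)
p=np.array([cy+r0,cx+c0]);A=atz(b,p,72);print("slot z72",A,"z78",atz(b,p,78))
q=atz(b,p+d*4,72)-atz(b,p-d*4,72);print("slot yaw",np.arctan2(q[1],q[0]))
bx=regions_of("cam_slot",b)[0]["region"];print("barrel region centroid",atz(b,np.argwhere(bx).mean(0),75))
for n in("box","lid_edge"):
  R=regions_of(n,b)
  if R:
    rr=R[0]["region"];print(n,rr.sum(),cv2.minAreaRect(np.argwhere(rr)[:,::-1].astype(np.float32)))
    mr=rr.astype(np.float32)
    print(fit([(b,mr,1.)],[box8(120,144,56,64),box8(120,140,0,64)],(596,-32,.03)))
```

```text
[[198 199 199 199 197 198 199 202 201 189 192 194 200 202 200 199 198 198 197 197]
 [198 200 199 198 200 200 198 212 215 210 212 211 213 211 201 202 200 198 199 197]
 [198 200 199 200 206 213 212 215 216 214 214 212 208 201 210 209 202 200 201 199]
 [199 199 201 207 214 216 219 217 213 196 192 195 207 209 212 206 210 202 201 199]
 [199 200 205 213 216 220 219 220 210 178 155 158 180 200 209 210 209 210 204 199]
 [200 207 211 209 217 220 221 218 206 172 135 142 161 195 215 217 215 214 210 197]
 [201 213 217 214 219 220 221 217 203 170 129 144 167 199 218 221 219 217 216 209]
 [204 216 217 218 216 220 220 214 194 161 136 148 175 202 218 220 219 214 206 215]
 [204 216 216 214 213 220 221 212 184 156 140 151 182 204 218 220 220 214 205 213]
 [206 215 211 213 207 219 220 211 176 144 139 154 188 211 220 220 220 214 200 201]
 [208 214 208 215 214 221 219 210 173 133 139 158 190 209 220 221 218 212 197 195]
 [207 215 210 217 220 220 217 206 169 129 140 161 194 214 220 220 217 212 198 194]
 [209 217 214 219 220 220 214 192 163 126 145 168 200 218 222 218 214 209 187 196]
 [207 219 219 219 220
[... 523 characters left out ...]
207 207 209 212 203 202 199 202 201]
 [200 200 201 202 200 199 204 211 213 212 208 208 208 203 207 201 203 203 201 202]
 [202 201 202 201 202 202 202 206 206 206 203 204 204 201 205 203 203 203 204 201]]
208.01606805293005 272.7216446124764 [ 0.99 13.11] [-0.99  0.17]
slot z72 [572.18 -30.75  72.  ] z78 [571.58 -30.82  78.  ]
slot yaw -0.15537584840681026
barrel region centroid [572.72 -31.93  75.  ]
box 2833 ((272.5963439941406, 202.27658081054688), (51.859928131103516, 63.03156661987305), 88.31531524658203)
(array([593.48, -29.9 ,   0.04]), np.float64(0.09723168611526489))
lid_edge 2571 ((273.0, 201.5), (49.0, 54.0), 90.0)
(array([594.56, -30.47,   0.05]), np.float64(0.038176119327545166))
```

>>> jog_arm:
  series: "0.002 0 0.1 0 0 -0.204 1; 0.002 0 0.2 0 0 -0.204 1; 0.002 0 0.3 0 0 -0.204 1; 0.002 0 0.4 0 0 -0.204 1; 0.002 0 0.452 0 0 -0.204 1; 0.002 0 0.452 0 0 -0.204 1"

```text
time_s: 11.28
eef_pos: [432.8, -307.9, 76.9]
ee_rot: [-0.001, -0.16, 0.987, 0.001]
force: [0.4, 0.0, 1.1]
grip_width: 1.002
grip_force: 0.0
```

>>> jog_arm:
  series: "0 0 0 0 0 0 -1; 0 0 0 0 0 0 -1; 0 0 0 0 0 0 -1; 0 0 0 0 0 0 -1; 0 0 0 0 0 0 -1; 0 0 0 0 0 0 -1"
  grip_force: 60

```text
time_s: 12.02
eef_pos: [433.4, -308.6, 78.4]
ee_rot: [0.0, -0.16, 0.987, -0.0]
force: [-0.9, 1.2, 6.0]
grip_width: 0.203
grip_force: 58.9
```

>>> jog_arm:
  series: "0 0 -0.05 0 0 0 -1; 0 0 -0.15 0 0 0 -1; 0 0 -0.3 0 0 0 -1; 0 0 -0.35 0 0 0 -1; 0 0 -0.35 0 0 0 -1"

```text
time_s: 12.65
eef_pos: [433.4, -308.6, 218.8]
ee_rot: [0.001, -0.16, 0.987, -0.001]
force: [0.2, -0.6, -1.9]
grip_width: 0.201
grip_force: 58.7
```

Run:
```python
from h import *
print(pose()[0]);plan([572,-31,180],np.pi-.155); plan([572,-31,219],np.pi-.155)
```

```text
[ 433.41042067 -308.62111248  218.76510459]
[572, -31, 180] shift [-0.5474  0.5498  0.0963] turn [-0.0011  0.0008  0.3027] rows>= 5.0
[572, -31, 219] shift [-0.5475  0.5496 -0.0012] turn [-0.0011  0.0008  0.3027] rows>= 5.0
```

>>> jog_arm:
  series: "-0.547 0.55 0 0 0 0.303 -1; -0.547 0.55 0 0 0 0.303 -1; -0.547 0.55 0 0 0 0.303 -1; -0.547 0.55 0 0 0 0.303 -1; -0.547 0.55 0 0 0 0.303 -1; -0.547 0.55 0 0 0 0.303 -1; -0.547 0.55 0.09 0 0 0.303 -1; -0.547 0.55 0.09 0 0 0.303 -1; -0.547 0.55 0.09 0 0 0.303 -1"

```text
time_s: 13.78
eef_pos: [571.6, -31.4, 182.5]
ee_rot: [0.0, 0.078, 0.997, -0.0]
force: [0.2, 0.9, -1.6]
grip_width: 0.202
grip_force: 58.9
```

Run:
```python
from look import *
a,b=look(6,["key","cam_slot","lid_edge"])
p,R=pose();print(p,R.as_matrix());print(sense()["joints"])
tip=p+R.apply([0,0,68]);print("tip proj scene",proj(a,tip),"slot proj",proj(a,[572,-31,78]))
h=cv2.resize(a["img"][150:250,225:325],None,fx=6,fy=6,interpolation=cv2.INTER_CUBIC)
cv2.imwrite("pics/c6.png",h[:,:,::-1])
```

```text
key S [191.1 278.4] 0.55
cam_slot S [201.9 275.9] 0.53
lid_edge S [212.2 284.3] 0.82
lid_edge S [203.2 277. ] 0.34
lid_edge T [225.1 274.1] 0.93
lid_edge T [202.5 273. ] 0.47
   [528.1 -34.3  68.8] reproj [0.  0.2] [-0.1 -0.2]
[571.6 -30.7 182.3] [[-1.   0.2  0. ]
 [ 0.2  1.  -0. ]
 [-0.  -0.  -1. ]]
[-0.3  0.5  1.4 -0.   1.2 -1.7]
tip proj scene [189. 275.] slot proj [201.8 275.5]
```

View pics/c6.png

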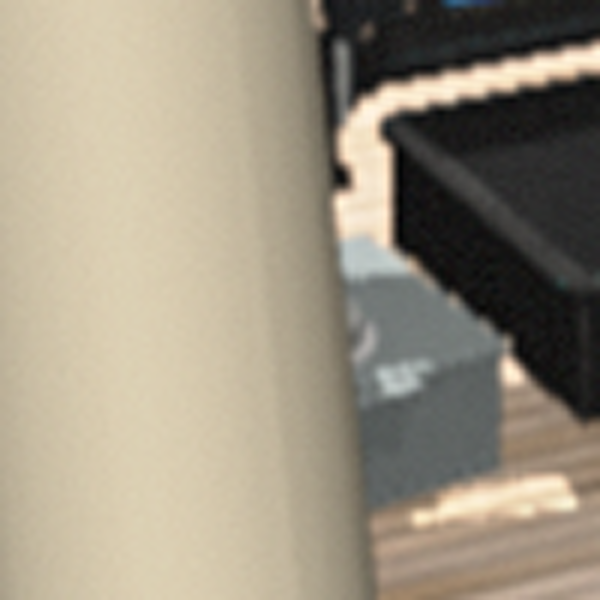

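>>> jog_arm:
  series: "-0.001 0 0.04 0 0 0 -1; -0.001 0 0.08 0 0 0 -1; -0.001 0 0.09 0 0 0 -1; -0.001 0 0.095 0 0 0 -1; -0.001 0 0.1 0 0 0 -1; -0.001 0 0.1 0 0 0 -1"

```text
time_s: 14.92
eef_pos: [572.0, -30.7, 142.1]
ee_rot: [0.0, 0.078, 0.997, -0.0]
force: [0.3, 0.2, -1.0]
grip_width: 0.201
grip_force: 58.9
```

>>> jog_arm:
  series: "0 0 0.006 0 0 0 -1; 0 0 0.012 0 0 0 -1; 0 0 0.015 0 0 0 -1; 0 0 0.015 0 0 0 -1"

```text
time_s: 15.42
eef_pos: [571.9, -30.7, 135.9]
ee_rot: [-0.0, 0.078, 0.997, 0.0]
force: [-0.3, 0.2, 0.1]
grip_width: 0.202
grip_force: 58.9
```

>>> jog_arm:
  series: "0 0 0 0 0 0.1 -1; 0 0 0 0 0 0.2 -1; 0 0 0 0 0 0.3 -1; 0 0 0 0 0 0.4 -1; 0 0 0 0 0 0.5 -1; 0 0 0 0 0 0.5 -1"

```text
time_s: 16.18
eef_pos: [571.6, -31.7, 136.0]
ee_rot: [-0.0, 0.454, 0.891, -0.001]
force: [-2.9, -5.1, -0.6]
grip_width: 0.203
grip_force: 59.2
```

```bash
python3 -c "
from h import *
s=sense();print(s['force'],s['wrist_torque'],s['joints'],s['eef_pos'])"
```

```text
[-2.86734176 -5.06833595 -0.58960796] [-1.00506694  0.47578269 -0.0047568 ] [-0.25903171  0.52563432  1.49705954 -0.00233238  1.11943    -0.88648068] [571.62459967 -31.67114907 135.98876046]
```

>>> jog_arm:
  series: "-0.003 -0.005 0 0 0 0.1 -1; -0.003 -0.005 0 0 0 0.2 -1; -0.003 -0.005 0 0 0 0.3 -1; -0.003 -0.005 0 0 0 0.4 -1; -0.003 -0.005 0 0 0 0.45 -1; -0.003 -0.005 0 0 0 0.48 -1; -0.003 -0.005 0 0 0 0.5 -1; -0.003 -0.005 0 0 0 0.5 -1"

```text
time_s: 17.18
eef_pos: [570.4, -32.6, 135.9]
ee_rot: [-0.001, 0.76, 0.65, -0.001]
force: [-5.8, 0.7, 1.7]
grip_width: 0.202
grip_force: 59.7
```

```bash
python3 -c "
from h import *
s=sense();print(s['force'],s['wrist_torque'],s['joints'],s['eef_pos']);m=pose()[1].as_matrix();print(np.arctan2(m[1,0],m[0,0])-np.pi)"
```

```text
[-5.8128642   0.68677164  1.67243536] [0.24016572 1.15961507 0.41102197] [-2.62048847e-01  5.23901133e-01  1.50011128e+00 -3.10995902e-04
  1.11956639e+00 -1.07233204e-01] [570.40359631 -32.64950026 135.92092522]
-1.7254760093218833
```

>>> jog_arm:
  series: "0 0 0 0 0 0.03 -1; 0 0 0 0 0 0.05 -1; 0 0 0 0 0 0.05 -1; 0 0 0 0 0 -0.05 -1; 0 0 0 0 0 -0.08 -1; 0 0 0 0 0 -0.08 -1"

```text
time_s: 17.92
eef_pos: [571.1, -32.9, 135.9]
ee_rot: [0.0, 0.718, 0.696, 0.0]
force: [-1.2, 0.3, -1.6]
grip_width: 0.201
grip_force: 59.2
```

```bash
python3 -c "
from h import *
s=sense();print(s['force'],s['wrist_torque'],s['eef_pos']);m=pose()[1].as_matrix();print(np.arctan2(m[1,0],m[0,0])-np.pi)
p=s['eef_pos']
plan([p[0],p[1],220],np.pi-1.6)"
```

```text
[-1.15230886  0.34809994 -1.57384179] [-0.04132664  0.21797728  0.11367097] [571.10950252 -32.94996787 135.90442746]
-1.6011414115279965
[np.float64(571.1095025198708), np.float64(-32.949967868962986), 220] shift [-0.      0.     -0.2102] turn [ 0.0001  0.     -0.0007] rows>= 1.3
```

Free in the slot; lift out, then go back above the stand (turning back to yaw π+0.32).

>>> jog_arm:
  series: "0 0 -0.03 0 0 0 -1; 0 0 -0.08 0 0 0 -1; 0 0 -0.2 0 0 0 -1; 0 0 -0.21 0 0 0 -1; 0 0 -0.21 0 0 0 -1"

```text
time_s: 18.55
eef_pos: [571.1, -32.9, 220.2]
ee_rot: [0.0, 0.718, 0.696, 0.0]
force: [0.1, -0.2, -0.8]
grip_width: 0.206
grip_force: 59.3
```

```bash
python3 -c "
from h import *
plan([433.4,-308.6,220],np.pi+.321);plan([433.4,-308.6,220],np.pi-.03)"
```

```text
[433.4, -308.6, 220] shift [-6.994e-01 -3.232e-01  4.000e-04] turn [ 3.0000e-04  5.0000e-04 -1.2236e+00] rows>= 4.9
[433.4, -308.6, 220] shift [-6.994e-01 -3.232e-01  4.000e-04] turn [ 4.0000e-04  5.0000e-04 -1.0002e+00] rows>= 4.9
```

>>> jog_arm:
  series: "-0.7 -0.323 0 0 0 -1 -1; -0.7 -0.323 0 0 0 -1 -1; -0.7 -0.323 0 0 0 -1 -1; -0.7 -0.323 0 0 0 -1 -1; -0.7 -0.323 0 0 0 -1 -1; -0.7 -0.323 0 0 0 -1 -1; -0.7 -0.323 0 0 0 -1 -1; -0.7 -0.323 0 0 0 -1 -1; -0.7 -0.323 0 0 0 -1 -1; -0.7 -0.323 0 0 0 -1 -1"

```text
time_s: 19.8
eef_pos: [433.3, -308.6, 219.0]
ee_rot: [-0.001, 0.016, 1.0, 0.001]
force: [0.4, 0.5, -1.7]
grip_width: 0.203
grip_force: 59.2
```

>>> jog_arm:
  series: "0 0 0 0 0 -0.2236 -1; 0 0 0 0 0 -0.2236 -1; 0 0 0 0 0 -0.2236 -1"

```text
time_s: 20.18
eef_pos: [433.5, -308.7, 219.5]
ee_rot: [-0.0, -0.158, 0.987, 0.0]
force: [-0.2, 0.7, -1.6]
grip_width: 0.202
grip_force: 59.2
```

Run:
```python
from look import *
b=capture("top");a=capture("scene")
k=cv2.resize(b["img"][180:230,240:305],None,fx=6,fy=6,interpolation=cv2.INTER_CUBIC)
h=cv2.resize(a["img"][150:230,365:430],None,fx=6,fy=6,interpolation=cv2.INTER_CUBIC)[:480]
k=np.vstack([k,np.zeros((180,390,3),np.uint8)])
cv2.imwrite("pics/c7.png",np.hstack([k,h])[:,:,::-1])
plan([433.4,-308.6,78.4],np.pi+.321);p,R=pose();print(p)
g=cv2.cvtColor(b["img"],cv2.COLOR_RGB2GRAY).astype(float);Y,X=np.mgrid[0:420,0:560];m=np.hypot(Y-207.8,X-272.8)<6
w=np.clip(190-g,0,None)*m;C=np.cov(np.stack([Y[m],X[m]]),aweights=w[m]);ev,U=np.linalg.eigh(C);d=U[:,1];print(ev,"slot yaw",np.arctan2(-d[1],-d[0]))
```

```text
[433.4, -308.6, 78.4] shift [-0.   0.   0.4] turn [ 0. -0. -0.] rows>= 2.3
[ 433.5 -308.8  219.6]
[ 0.8 12.6] slot yaw -1.5341592089542484
```

View pics/c7.png

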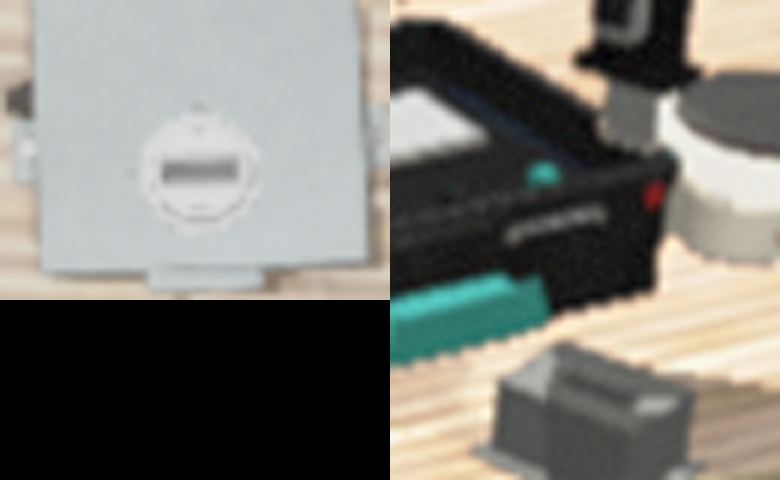

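>>> jog_arm:
  series: "0 0 0.1 0 0 0 -1; 0 0 0.18 0 0 0 -1; 0 0 0.23 0 0 0 -1; 0 0 0.27 0 0 0 -1; 0 0 0.3 0 0 0 -1; 0 0 0.33 0 0 0 -1; 0 0 0.347 0 0 0 -1; 0 0 0.35 0 0 0 -1; 0 0 0.35 0 0 0 -1"

```text
time_s: 21.4
eef_pos: [433.7, -309.0, 80.3]
ee_rot: [0.0, -0.16, 0.987, -0.0]
force: [-0.2, 0.7, -1.6]
grip_width: 0.204
grip_force: 59.3
```

>>> jog_arm:
  series: "0 0 0.003 0 0 0 -1; 0 0 0.005 0 0 0 -1; 0 0 0.006 0 0 0 -1; 0 0 0.006 0 0 0 -1"

```text
time_s: 21.9
eef_pos: [433.7, -309.0, 78.4]
ee_rot: [0.0, -0.16, 0.987, -0.0]
force: [-3.3, 1.9, 7.3]
grip_width: 0.197
grip_force: 60.6
```

Seated (about 7 N up at the original height). Release and retreat.

>>> jog_arm:
  series: "0 0 0 0 0 0 0; 0 0 0 0 0 0 1; 0 0 0 0 0 0 1; 0 0 0 0 0 0 1; 0 0 0 0 0 0 1"

```text
time_s: 22.52
eef_pos: [433.6, -308.9, 77.6]
ee_rot: [0.0, -0.16, 0.987, 0.0]
force: [-0.0, 0.1, 0.8]
grip_width: 0.999
grip_force: 0.0
```

>>> jog_arm:
  series: "0 0 -0.05 0 0 0 1; 0 0 -0.15 0 0 0 1; 0 0 -0.3 0 0 0 1; 0 0 -0.45 0 0 0 1; 0 0 -0.45 0 0 0 1"

```text
time_s: 23.15
eef_pos: [434.6, -309.9, 262.1]
ee_rot: [0.002, -0.16, 0.987, -0.004]
force: [-0.3, 0.0, -0.2]
grip_width: 0.999
grip_force: 0.0
```

Run:
```python
from look import *
a,b=look(8,["key","stand","lid_edge"])
h=cv2.resize(a["img"][160:250,365:430],None,fx=6,fy=6,interpolation=cv2.INTER_CUBIC)
cv2.imwrite("pics/c8.png",h[:,:,::-1])
```

```text
key S [223.6 401.6] 0.58
key T [258.6 375.2] 0.76
   [ 437.4 -321.3    2. ] reproj [ 0.3 -2.7] [1.8 2.8]
stand S [226.6 402. ] 0.6
stand T [259.8 374.4] 0.71
   [ 433.9 -320.8   -5.2] reproj [ 0.3 -2.7] [1.8 2.7]
lid_edge T [222.9 274. ] 0.78
```

View pics/c8.png

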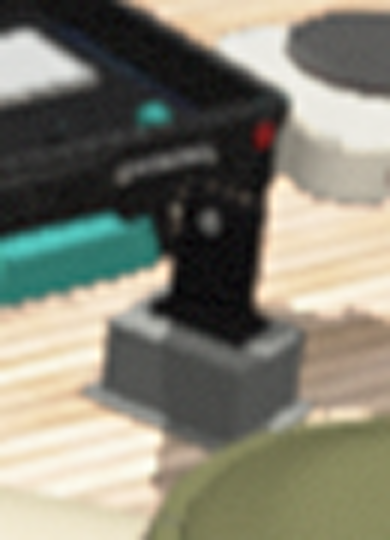

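The key stands upright in the stand, with its collar flush on the block's top (crop about (215,320)). The gripper is clear of it.

```bash
python3 -c "
from rig import finish_job
print(finish_job())"
```

```text
the job is handed in; nothing more can be done
None
```

The job is handed in at about 23 s of the 58 s allowed: lid pressed shut, cam turned to its stop (slot measured at -1.53 rad, across the lid), key back upright and fully home in its stand, and the gripper clear; the judge's verdict was not shown.

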